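# Empty the tipping tray of kiln props through its end gate and pin it down

### The job

Lower the green end gate of the tipping tray all the way, guiding it down so that it does not drop, then tip the tray by its rear handle, no further than about 40 degrees, until all three white kiln props have slid out over the gate into the grey crate; do not touch the props. Ease the empty tray back down to level without dropping it, leave the gate lowered, and push the orange-headed lock pin all the way down through the tray's yellow lug and the stand's lug beneath it. Let go, and leave the crate and the other things on the bench where they are.

Things in the scene. Friction and masses are not known exactly. Their poses are not given: they have to be found in the camera images.
- hinge (a point): Middle of the hinge line of the tipping tray, on the blue fixed stand (190 mm long, 120 mm tall). Both the tray and its gate turn about this one line, 120 mm above the bench. Axes: x level, pointing out past the gate towards the crate; y level along the hinge line; z up. The axes stay fixed with the stand. In these axes the aluminium tray, when level, spans x -185 to 0, y -55 to 55, z 0 to 45 mm (floor 5 mm, walls 3 mm thick).
- tray (a joint): Tipping angle of the tray, rad: 0 = level, resting on the stand; grows as the rear (handle) end rises. Mechanical limit 1.1 but it must never pass 0.8. It falls back under its own weight when let go (tray 0.4 to 0.65 kg).
- gate (a joint): Opening angle of the green end gate relative to the tray, rad: 0 = shut (upright), grows as its top swings outward and down; stop at 1.75 (fully lowered, 10 degrees below the tray floor line). A light free hinge: just past upright it falls by itself if not held, and stays at the stop when lowered. The gate is 52 mm tall, 5 mm thick, 0.15 kg.
- gate_stub (a point): Grip point on the red round stub of the gate: 12 mm diameter, 65 mm long, along the hinge line, sticking out past the tray's side wall (hinge +y side) near the gate's upper edge. With the gate shut it is at (3.5, 100, 49) mm in the hinge axes, and it turns about the hinge line at 49 mm radius with the gate. Stub spans y 57 to 122 mm.
- tray_bar (a point): Middle of the red round rear handle bar of the tray: 12 mm diameter, 84 mm clear length, parallel to the hinge line, 36 mm clear of the rear wall. With the tray level it is at (-227, 0, 38) mm in the hinge axes and it turns about the hinge line with the tray.
- tray_lug (a point): Centre of the top of the hole in the tray's yellow lug (46 x 46 x 6 mm plate, hole 15 mm through, on the tray's hinge -y side). With the tray level it is at (-140, -95, 6) mm in the hinge axes; 2.5 mm below the lug lies the stand's blue lug, 10 mm thick, with a 15 mm hole in line. Below that is open air. z is up when the tray is level.
- pin_knob (a point): Grip centre of the lock pin: an orange upright cylindrical knob of 22 mm diameter, 44 mm tall (this point is 32 mm above the underside of the collar, 18 mm below the top). Mass 0.12 kg. The z axis is the pin axis, up.
- pin_collar (a point): Centre of the underside of the pin's collar (29 mm diameter, 6 mm thick). Below it the steel shank: 12 mm diameter, 56 mm long, the last 9 mm tapered. At the start the pin stands upright in the parking block with the collar resting on it; when fully home in the lugs the collar rests on the yellow lug.
- block: Fixed wooden parking block of the pin, 60 x 60 x 66 mm tall, with a loose 17 mm hole at its middle. Origin: centre of its underside.
- crate: Open grey crate with blue felt on its floor, outside 210 (x) x 180 (y) x 55 mm tall, walls and floor 6 mm, 0.9 kg, loose on the bench just beyond the gate end. Origin: centre of its underside, x roughly along the hinge x axis.
- prop0: A white fired-ceramic kiln prop, a bar 85 x 24 x 24 mm, 0.08 to 0.15 kg, lying lengthwise in the tray. Origin at its centre, x along its length. Its friction on the tray differs from run to run: it begins to slide somewhere between 18 and 32 degrees of tip.
- prop1: A white fired-ceramic kiln prop, a bar 85 x 24 x 24 mm, 0.08 to 0.15 kg, lying lengthwise in the tray. Origin at its centre, x along its length. Its friction on the tray differs from run to run: it begins to slide somewhere between 18 and 32 degrees of tip.
- prop2: A white fired-ceramic kiln prop, a bar 85 x 24 x 24 mm, 0.08 to 0.15 kg, lying lengthwise in the tray. Origin at its centre, x along its length. Its friction on the tray differs from run to run: it begins to slide somewhere between 18 and 32 degrees of tip.
- jar: A closed amber glass jar, 68 mm diameter, 85 mm tall: bystander. Origin: centre of its underside.
- brush: A wooden-handled brush, 180 mm long, lying on the bench: bystander. Origin: mid-length on its underside.
- mould: A plaster mould half, 110 x 85 x 50 mm: bystander. Origin: centre of its underside.
Things that resemble listed ones, but are neither listed nor needed, are in the scene too. Leave any turquoise look-alike of the part that bears pin_knob alone.

How it is judged:
By the outcome, as a careful person would: the job done as asked, in the order asked, and still so for the second after the job is handed in, with the robot touching nothing.
It also fails if it takes over 72 s, if anything falls off the work surface, if the arm or the gripper's body presses on something with over 40 N, if the wrist force passes 120 N, or if a joint passes its speed limit or range.

### The arm

A 7-joint arm with a two-finger parallel gripper is mounted at the origin on the work surface. World frame = base frame: x ahead of the robot, y to its left, z up, the work surface at z = 0. Lengths are in m, angles in degrees, forces in N, time in s.
With the tool pointing down it reaches from about 0.425 to 0.875 m from the base axis. Payload 8.4 kg.
Tool frame: the origin (TCP) lies at the very end of the fingers, on their centre line; the grasp point (between the pads) lies 19 mm behind it (r.pinch_z is the distance from the TCP to the grasp point, in m); x points along the fingers, z is the direction in which the jaws open and shut, and the axes are right-handed (so a half turn about x gives the same grasp; the last joint's range is limited). The gripper opens to 85 mm and grips with 20 to 120 N. Pads are 22 mm wide; open, the fingers measure 114 mm over their backs; the gripper's body (76 mm by 85 mm) begins 54 mm behind the grasp point. The pads swing forward as they close: fully open they stand 13 mm farther back than shut.
Start: joints at [66.28, 19.091, 2.286, 83.961, -0.768, 76.965, -3.352], TCP at [0.201, -0.618, 0.231] pointing down, gripper open.
Joint ranges: [-147.57, 147.57], [-21.85, 119.76], [-74.77, 79.35], [14.55, 137.4], [-85.83, 265.84], [4.83, 119.75], [-152.11, 152.11]. Speed limits (degrees/s): [127.2, 127.2, 159.86, 159.86, 180, 180, 180].

### API

Orientations are given as [roll, pitch, yaw] about the fixed x, y, z axes, in that order (R = Rz(yaw) Ry(pitch) Rx(roll)).
In Python, from bench import monitor, imaging, ticket, r gives the robot as it stands.
- The arm moves only by the tool move_arm, never from a script. Its argument "motion" is a list of rows, each an object of numbers: "tx", "ty", "tz": the shift along the tool's x, y, z in m; "roll": the turn about the tool's x in degrees. A call has exactly 5 rows; each row is the pose to reach, as a shift and turn from the pose commanded when the call began, along the tool's axes at that moment; what a row does not reach only later rows make up. A row lasts 1/10 s, in which the tool goes at most 50 mm and 8.59 degrees, less where a joint would pass 70% of its speed; a pose out of reach is approached as far as the arm can. A call with a gripper value outside its range is refused whole. "claw" is the closure in counts, from 0 (fully open) to 255 (shut), set as the call begins (left out, the last holds). The fingers move at their own pace and stop on an object; the grip force is fixed at half the most. Time passes only in rows, so rows that repeat a pose let the fingers close, or fill a call up. It gives the time, the measured TCP pose, the force and the opening at its end, in the units of the state.
- monitor.sense(): the state, without advancing time (a new reading comes with each control period).
- imaging.read_camera(name): name is "side" or "top"; returns the picture (420x560x3 uint8, blue, green, red); there is no depth.
- imaging.camera_info(name): a dict with "mtx" (3x3 intrinsics, pixels), "dist_coeffs" ([k1, k2, p1, p2, k3] as OpenCV has them; the pictures are not rectified), "R" (3x3) and "t" (3): a world point X has camera coordinates R X + t. Camera axes: x right, y down, z forward; pixel columns grow to the right and rows downward; lengths in m; the calibration is good to about 2 mm. A picture is of the moment at which its call begins. camera_info takes no time and is no camera call.
- ticket.hand_in(): hands the job in, once; it reports no verdict.
The state is a dict: "clock": time; "joint_positions": joint angles; "qd": joint speeds; "tau": joint torques, N m; "tcp_pos": TCP position; "tool_rot": TCP orientation; "contact_force": force on the tool from outside, world axes, zero at the start; "torque": the same for the moment, N m; "finger_gap": finger opening in m.
Only numpy, scipy, OpenCV 4.12 (cv2) and the standard library are available. Lean on these libraries where they do the work, as an engineer would, in place of code of your own. Each camera call takes 0.05 s, during which the arm holds its last target. There are 200 camera calls.

## Working session

There is one attempt and no reset: what is moved stays moved. The work goes in short steps, Python scripts to look and compute and a tool call to move; the robot and the scene stay as the last step left them, time stands still between calls to the robot, and variables do not carry over. Pictures are saved under pics/ and viewed, about 8 in all and at most 12, crops included, and the job is handed in when it is done.

Besides the shell and the picture viewer there is one more tool, called after "Request:" as name([rows], argument=value, ...), one row to a line, values as JSON. move_arm: Moves the arm, as the interface text tells. Its arguments: {"type":"object","properties":{"motion":{"type":"array","items":{"type":"object","properties":{"tx":{"type":"number"},"ty":{"type":"number"},"tz":{"type":"number"},"roll":{"type":"number"}}}},"claw":{"type":"number"}},"required":["motion"]}

```bash
ls; mkdir -p pics; python3 - <<'E'
from bench import monitor, imaging, ticket, r
import cv2
s=monitor.sense()
for k in s: print(k,s[k])
print(r.pinch_z)
for n in("side","top"):
    cv2.imwrite(f"pics/{n}0.png",imaging.read_camera(n)); c=imaging.camera_info(n); print(n,c)
E
```

```text
pics
clock 0.0
joint_positions [66.2796559  19.13264736  2.28507338 84.01161936 -0.76662724 76.96617359
 -3.3507276 ]
qd [-0.01267546 -0.02500086 -0.01718484  0.05595579  0.01673756 -0.0156298
 -0.09030572]
tau [-1.39446154e-03 -6.58557272e+01  1.36423599e+00 -4.05564702e+01
  1.65935489e-02  1.27431095e-02 -4.51166784e-06]
tcp_pos [ 0.20107259 -0.61762915  0.23040658]
tool_rot [-175.33572467   89.90478506  112.70077076]
contact_force [-0.43109309 -0.5321826  -0.06702825]
torque [-0.02759974 -0.02391152  0.02882439]
finger_gap 0.08536517724606309
0.0187
side {'mtx': array([[447.34509735,   0.        , 281.16438755],
       [  0.        , 447.34509735, 208.23214298],
       [  0.        ,   0.        ,   1.        ]]), 'dist_coeffs': array([-0.08451302,  0.        ,  0.        ,  0.        ,  0.        ]), 'R': array([[-0.86837542, -0.49584268,  0.00801046],
       [-0.26952287,  0.45833643, -0.84692688],
       [ 0.41627101, -0.73760948, -0.53164903]]), 't': array([0.47330241, 0.28215006, 0.91916689])}
top {'mtx': array([[490.23470921,   0.        , 277.49445113],
       [  0.        , 490.23470921, 211.83255309],
       [  0.        ,   0.        ,   1.        ]]), 'dist_coeffs': array([0.00569779, 0.        , 0.        , 0.        , 0.        ]), 'R': array([[ 0.00630559, -0.99994899, -0.00789022],
       [-0.98028328, -0.00462284, -0.19754321],
       [ 0.19749665,  0.00898028, -0.98026243]]), 't': array([-0.05330224,  0.59235218,  1.26813659])}
```

View pics/top0.png

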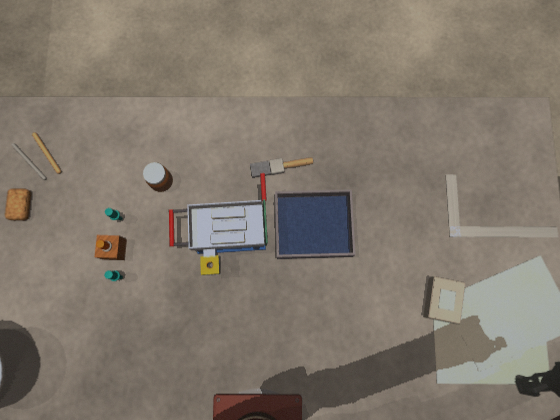

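View pics/side0.png

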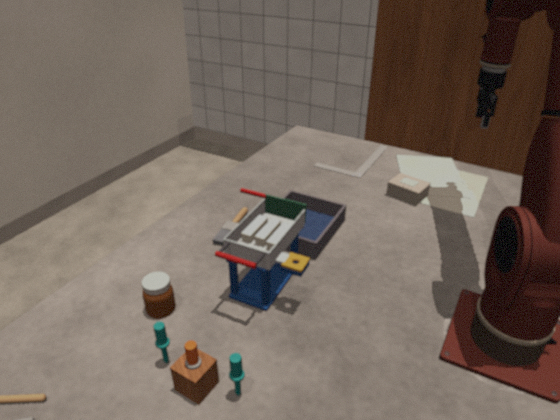

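Top view: tray at about (227,226), gate stub in red (263,186), bar (172,228), lug (209,265), crate (314,224), orange pin in its block (107,246). The turquoise look-alikes are at (113,214) and (113,275). Next, enlarged crops.

```bash
python3 - <<'E'
import cv2
a=cv2.imread("pics/top0.png")[150:300,90:360]; cv2.imwrite("pics/topc.png",cv2.resize(a,None,fx=2.96,fy=2.96,interpolation=cv2.INTER_CUBIC)[:, :800])
b=cv2.imread("pics/side0.png")[180:400,140:350]; cv2.imwrite("pics/sidec.png",cv2.resize(b,None,fx=2.7,fy=2.7,interpolation=cv2.INTER_CUBIC))
E
```

```text
(no output)
```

View pics/topc.png

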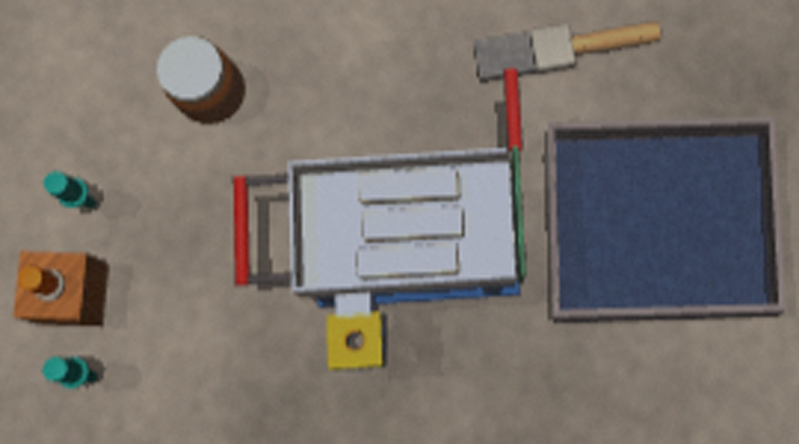

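View pics/sidec.png

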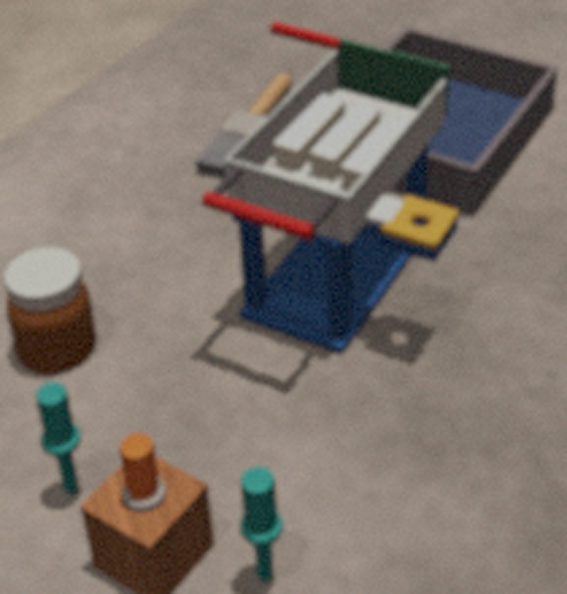

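```bash
cat > h.py <<'E'
import numpy as np, cv2
from bench import monitor, imaging, ticket, r
from scipy.spatial.transform import Rotation as Ro
from scipy.optimize import least_squares
I={n:imaging.camera_info(n) for n in("side","top")}
def proj(n,X):
    c=I[n]; return cv2.projectPoints(np.atleast_2d(np.array(X,float)),cv2.Rodrigues(c["R"])[0],c["t"],c["mtx"],c["dist_coeffs"])[0][:,0]
def onz(n,uv,z):
    c=I[n]; p=cv2.undistortPoints(np.array([[uv]],float),c["mtx"],c["dist_coeffs"])[0,0]
    o=-c["R"].T@c["t"]; d=c["R"].T@np.array([*p,1]); return o+d*(z-o[2])/d[2]
def rot(): return Ro.from_euler("xyz",monitor.sense()["tool_rot"],degrees=True).as_matrix()
E
python3 - <<'E'
from h import *
T=lambda u,v:((u+.5)/2.96-.5+90,(v+.5)/2.96-.5+150)
S=lambda u,v:((u+.5)/2.7-.5+140,(v+.5)/2.7-.5+180)
obs=[("top",T(241,230),(-227,0,38)),("top",T(511,70),(3.5,122,49)),("top",T(517,149),(3.5,57,49)),("top",T(355,340),(-140,-95,6)),("top",T(290,162),(-185,55,45)),("top",T(295,293),(-185,-55,45)),
("side",S(258,215),(-227,0,38)),("side",S(275,27),(3.5,122,49)),("side",S(340,43),(3.5,57,49)),("side",S(421,220),(-140,-95,6))]
def W(p,X):
    c,s=np.cos(p[2]),np.sin(p[2]); X=np.array(X)/1e3
    return np.array([p[0]+c*X[0]-s*X[1],p[1]+s*X[0]+c*X[1],.12+X[2]])
f=lambda p:np.concatenate([proj(n,W(p,X))[0]-uv for n,uv,X in obs])
q=least_squares(f,[.6,0,-np.pi/2],loss="soft_l1"); print(q.x,np.degrees(q.x[2])); print(f(q.x).reshape(-1,2).round(1))
for n,X in dict(stub=(3.5,100,49),bar=(-227,0,38),lug=(-140,-95,6)).items(): print(n,W(q.x,X).round(4), np.hypot(*W(q.x,X)[:2]).round(3))
print("pin top",onz("top",T(30,277),.116),onz("side",S(138,441),.116))
print("pin collar",onz("top",T(45,284),.072),onz("side",S(143,490),.072))
for c in[(548,127),(775,124),(781,313),(553,320)]: print("crate",onz("top",T(*c),.055))
print("jar",onz("top",T(190,68),.085)); print("brush",onz("top",T(478,60),.02),onz("top",T(660,32),.02))
print("turq",onz("top",T(57,185),.1),onz("top",T(57,370),.1))
R=rot();print("tool axes (cols)",R.round(3))
E
```

```text
[ 0.54435715 -0.01510829 -1.51669519] -86.90023317251178
[[ 0.8 -0. ]
 [-0.1  1.1]
 [-1.  -0.4]
 [-0.1  0.5]
 [ 0.4 -0.1]
 [-0.8 -0.5]
 [ 0.1 -0.6]
 [ 0.3  0.1]
 [-0.8  0.2]
 [ 0.3 -0.6]]
stub [ 0.6444 -0.0132  0.169 ] 0.645
bar [0.5321 0.2116 0.158 ] 0.573
lug [0.4419 0.1195 0.126 ] 0.458
pin top [0.49692456 0.4039058  0.116     ] [0.4973404  0.40193019 0.116     ]
pin collar [0.49657246 0.40645256 0.072     ] [0.49631006 0.40545769 0.072     ]
crate [ 0.647147   -0.04229483  0.055     ]
crate [ 0.65090979 -0.2519609   0.055     ]
crate [ 0.47597069 -0.2532384   0.055     ]
crate [ 0.46852599 -0.04811655  0.055     ]
jar [0.69375785 0.28428997 0.085     ]
brush [0.72138738 0.02583317 0.02      ] [ 0.75002586 -0.14876696  0.02      ]
turq [0.58136328 0.3923347  0.1       ] [0.41820502 0.38015482 0.1       ]
tool axes (cols) [[-0.001  0.951  0.31 ]
 [ 0.001  0.31  -0.951]
 [-1.    -0.    -0.001]]
```

Fit residuals are about 1 px, and the heights and reach are consistent. Candidates for the pin: orange knob in the wooden block at (100,244), turquoise at (109,212) and at (109,275). I choose the orange one. Two red bars: the stub at (263,186) is the one beside the gate, and the handle bar is at (172,228).
Now approaching the stub.

Request:
move_arm([
  {"ty": 0.03,"tz": -0.022},
  {"ty": 0.068,"tz": -0.048},
  {"ty": 0.106,"tz": -0.075},
  {"ty": 0.144,"tz": -0.102},
  {"ty": 0.182,"tz": -0.129},
], claw=0)

```text
schema error: expected keys tx, ty, tz, roll
```

Request:
move_arm([
  {"ty": 0.04,"tz": -0.028},
  {"ty": 0.08,"tz": -0.057},
  {"ty": 0.12,"tz": -0.085},
  {"ty": 0.16,"tz": -0.114},
  {"ty": 0.2,"tz": -0.142},
])

```text
schema error: expected keys tx, ty, tz, roll
```

Request:
move_arm([
  {"ty": 0.04,"tz": -0.028,"roll": 3},
  {"ty": 0.08,"tz": -0.057,"roll": 6},
  {"ty": 0.12,"tz": -0.085,"roll": 9},
  {"ty": 0.16,"tz": -0.114,"roll": 12},
  {"ty": 0.2,"tz": -0.142,"roll": 15},
])

```text
schema error: expected keys tx, ty, tz, roll
```

Request:
move_arm([
  {"ty": 0.02},
  {"ty": 0.03},
  {"ty": 0.03},
  {"ty": 0.03},
  {"ty": 0.03},
])

```text
schema error: expected keys tx, ty, tz, roll
```

Request:
move_arm([
  {"tx": 0,"ty": 0.03,"tz": -0.022,"roll": 0},
  {"tx": 0,"ty": 0.068,"tz": -0.048,"roll": 0},
  {"tx": 0,"ty": 0.106,"tz": -0.075,"roll": 0},
  {"tx": 0,"ty": 0.144,"tz": -0.102,"roll": 0},
  {"tx": 0,"ty": 0.182,"tz": -0.129,"roll": 0},
], claw=0)

```text
clock: 0.6
tcp_pos: [0.335, -0.4372, 0.231]
tool_rot: [-147.2, 90.0, 140.8]
contact_force: [0.4, -0.6, -0.4]
finger_gap: 0.0856
```

Request:
move_arm([
  {"tx": 0,"ty": 0.04,"tz": -0.028,"roll": 0},
  {"tx": 0,"ty": 0.08,"tz": -0.057,"roll": 0},
  {"tx": 0,"ty": 0.12,"tz": -0.085,"roll": 0},
  {"tx": 0,"ty": 0.16,"tz": -0.114,"roll": 0},
  {"tx": 0,"ty": 0.2,"tz": -0.142,"roll": 0},
])

```text
clock: 1.1
tcp_pos: [0.4812, -0.2402, 0.2312]
tool_rot: [-102.8, 90.0, -174.8]
contact_force: [0.3, -0.6, 0.5]
finger_gap: 0.0854
```

Request:
move_arm([
  {"tx": 0,"ty": 0.04,"tz": -0.028,"roll": 3},
  {"tx": 0,"ty": 0.08,"tz": -0.057,"roll": 6},
  {"tx": 0,"ty": 0.12,"tz": -0.085,"roll": 9},
  {"tx": 0,"ty": 0.16,"tz": -0.114,"roll": 12},
  {"tx": 0,"ty": 0.2,"tz": -0.142,"roll": 15},
])

```text
clock: 1.6
tcp_pos: [0.6275, -0.0435, 0.231]
tool_rot: [-95.4, 90.0, 177.5]
contact_force: [0.6, -0.4, -0.2]
finger_gap: 0.0851
```

Request:
move_arm([
  {"tx": 0,"ty": 0.012,"tz": -0.015,"roll": 0},
  {"tx": 0,"ty": 0.023,"tz": -0.029,"roll": 0},
  {"tx": 0.01,"ty": 0.023,"tz": -0.029,"roll": 0},
  {"tx": 0.02,"ty": 0.023,"tz": -0.029,"roll": 0},
  {"tx": 0.02,"ty": 0.023,"tz": -0.029,"roll": 0},
])

```text
clock: 2.1
tcp_pos: [0.6466, -0.0172, 0.2089]
tool_rot: [-77.2, 89.8, -164.3]
contact_force: [-0.3, -0.9, -0.3]
finger_gap: 0.0856
```

```bash
python3 - <<'E'
from h import *
a=imaging.read_camera("top")[150:270,220:360]; b=imaging.read_camera("side")[130:290,200:350]
a=cv2.resize(a,None,fx=2.85,fy=2.85,interpolation=cv2.INTER_CUBIC); b=cv2.resize(b,None,fx=2.6,fy=2.6,interpolation=cv2.INTER_CUBIC)
H=max(a.shape[0],b.shape[0]); c=np.zeros((H,a.shape[1]+b.shape[1],3),np.uint8); c[:a.shape[0],:a.shape[1]]=a; c[:b.shape[0],a.shape[1]:]=b
cv2.imwrite("pics/g1.png",c); s=monitor.sense(); print(s["tcp_pos"],s["clock"])
E
```

```text
[ 0.64749767 -0.01678251  0.21088294] 2.2
```

View pics/g1.png

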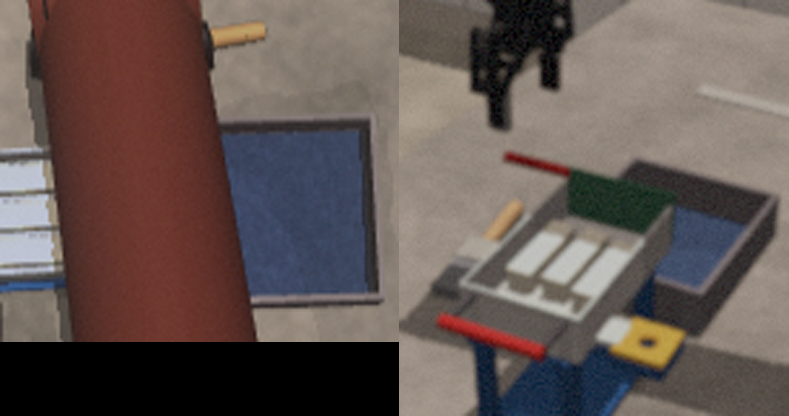

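The side view shows the open fingers straddling above the stub. The top view is covered by the arm. Descend and grip.

Request:
move_arm([
  {"tx": 0.015,"ty": 0.001,"tz": -0.004,"roll": 0},
  {"tx": 0.035,"ty": 0.001,"tz": -0.004,"roll": 0},
  {"tx": 0.05,"ty": 0.001,"tz": -0.004,"roll": 0},
  {"tx": 0.06,"ty": 0.001,"tz": -0.004,"roll": 0},
  {"tx": 0.06,"ty": 0.001,"tz": -0.004,"roll": 0},
])

```text
clock: 2.7
tcp_pos: [0.648, -0.0111, 0.1494]
tool_rot: [-94.5, 89.8, 178.5]
contact_force: [-0.2, -0.1, -0.1]
finger_gap: 0.0853
```

Request:
move_arm([
  {"tx": 0,"ty": 0,"tz": 0,"roll": 0},
  {"tx": 0,"ty": 0,"tz": 0,"roll": 0},
  {"tx": 0,"ty": 0,"tz": 0,"roll": 0},
  {"tx": 0,"ty": 0,"tz": 0,"roll": 0},
  {"tx": 0,"ty": 0,"tz": 0,"roll": 0},
], claw=255)

```text
clock: 3.2
tcp_pos: [0.6491, -0.011, 0.1517]
tool_rot: [72.7, 90.0, -14.3]
contact_force: [-0.0, -0.1, -0.2]
finger_gap: 0.0124
```

Request:
move_arm([
  {"tx": 0,"ty": 0,"tz": 0,"roll": 0},
  {"tx": 0,"ty": 0,"tz": 0,"roll": 0},
  {"tx": 0,"ty": 0,"tz": 0,"roll": 0},
  {"tx": 0,"ty": 0,"tz": 0,"roll": 0},
  {"tx": 0,"ty": 0,"tz": 0,"roll": 0},
])

```text
clock: 3.7
tcp_pos: [0.6492, -0.011, 0.1517]
tool_rot: [82.1, 90.0, -4.9]
contact_force: [-0.3, -1.3, 4.4]
finger_gap: 0.01
```

Request:
move_arm([
  {"tx": 0.0005,"ty": 0,"tz": 0.0043,"roll": 0},
  {"tx": 0.0014,"ty": 0,"tz": 0.0085,"roll": 0},
  {"tx": 0.0026,"ty": 0,"tz": 0.0126,"roll": 0},
  {"tx": 0.0042,"ty": 0,"tz": 0.0165,"roll": 0},
  {"tx": 0.0061,"ty": 0,"tz": 0.0204,"roll": 0},
])

```text
clock: 4.2
tcp_pos: [0.6505, -0.0293, 0.1455]
tool_rot: [151.6, 89.8, 64.8]
contact_force: [0.1, 7.9, 5.6]
finger_gap: 0.0101
```

```bash
python3 - <<'E'
from h import *
b=imaging.read_camera("side")[130:290,200:350]
cv2.imwrite("pics/g2.png",cv2.resize(b,None,fx=3,fy=3,interpolation=cv2.INTER_CUBIC)); s=monitor.sense(); print(s["tcp_pos"],s["contact_force"],s["finger_gap"])
E
```

```text
[ 0.65057346 -0.02986743  0.14519807] [0.5827133  5.51687467 4.89935695] 0.009715313839141424
```

View pics/g2.png

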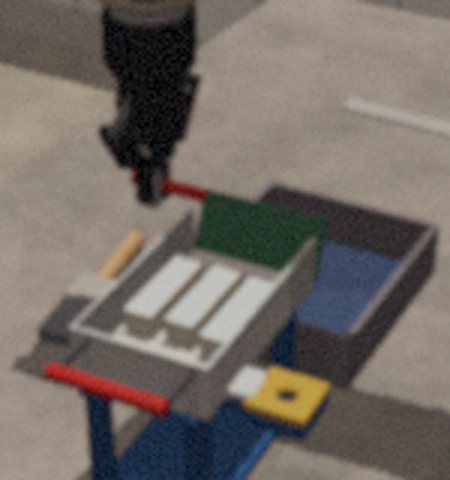

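The gripper holds the stub and the gate is swinging outward. Forces are about 7 N tangential, which is grip friction. Continuing the arc.

Request:
move_arm([
  {"tx": 0.0022,"ty": 0,"tz": 0.0036,"roll": 0},
  {"tx": 0.0048,"ty": 0,"tz": 0.0071,"roll": 0},
  {"tx": 0.0076,"ty": 0,"tz": 0.0103,"roll": 0},
  {"tx": 0.0108,"ty": 0,"tz": 0.0132,"roll": 0},
  {"tx": 0.0141,"ty": 0,"tz": 0.0159,"roll": 0},
])

```text
clock: 4.75
tcp_pos: [0.6515, -0.0451, 0.1309]
tool_rot: [152.3, 89.8, 65.5]
contact_force: [1.5, 6.5, 4.8]
finger_gap: 0.0104
```

Request:
move_arm([
  {"tx": 0.0036,"ty": 0,"tz": 0.0023,"roll": 0},
  {"tx": 0.0074,"ty": 0,"tz": 0.0044,"roll": 0},
  {"tx": 0.0113,"ty": 0,"tz": 0.0061,"roll": 0},
  {"tx": 0.0153,"ty": 0,"tz": 0.0074,"roll": 0},
  {"tx": 0.0195,"ty": 0,"tz": 0.0084,"roll": 0},
])

```text
clock: 5.25
tcp_pos: [0.6522, -0.0536, 0.1118]
tool_rot: [140.9, 89.8, 54.0]
contact_force: [0.4, 5.5, 9.6]
finger_gap: 0.01
```

Request:
move_arm([
  {"tx": 0.0043,"ty": 0,"tz": 0.0006,"roll": 0},
  {"tx": 0.0085,"ty": 0,"tz": 0.0009,"roll": 0},
  {"tx": 0.0128,"ty": 0,"tz": 0.0008,"roll": 0},
  {"tx": 0.0171,"ty": 0,"tz": 0.0003,"roll": 0},
  {"tx": 0.019,"ty": 0,"tz": 0.0,"roll": 0},
])

```text
clock: 5.75
tcp_pos: [0.6522, -0.0553, 0.0927]
tool_rot: [98.2, 89.9, 11.3]
contact_force: [2.9, 2.6, 5.6]
finger_gap: 0.0098
```

Request:
move_arm([
  {"tx": 0.0015,"ty": 0,"tz": -0.0004,"roll": 0},
  {"tx": 0.003,"ty": 0,"tz": -0.0008,"roll": 0},
  {"tx": 0.0035,"ty": 0,"tz": -0.001,"roll": 0},
  {"tx": 0.0035,"ty": 0,"tz": -0.001,"roll": 0},
  {"tx": 0.0035,"ty": 0,"tz": -0.001,"roll": 0},
])

```text
clock: 6.25
tcp_pos: [0.6522, -0.055, 0.0889]
tool_rot: [77.5, 89.9, -9.4]
contact_force: [7.0, 1.7, -1.3]
finger_gap: 0.01
```

Request:
move_arm([
  {"tx": 0.001,"ty": 0,"tz": 0,"roll": 0},
  {"tx": 0.002,"ty": 0,"tz": -0.0005,"roll": 0},
  {"tx": 0.003,"ty": 0,"tz": -0.0005,"roll": 0},
  {"tx": 0.003,"ty": 0,"tz": -0.0005,"roll": 0},
  {"tx": 0.003,"ty": 0,"tz": -0.0005,"roll": 0},
])

```text
clock: 6.75
tcp_pos: [0.6522, -0.0545, 0.0864]
tool_rot: [76.5, 89.9, -10.5]
contact_force: [6.3, 1.4, 2.7]
finger_gap: 0.0101
```

Request:
move_arm([
  {"tx": 0.001,"ty": 0,"tz": 0,"roll": 0},
  {"tx": 0.002,"ty": 0,"tz": -0.0005,"roll": 0},
  {"tx": 0.003,"ty": 0,"tz": -0.0005,"roll": 0},
  {"tx": 0.003,"ty": 0,"tz": -0.0005,"roll": 0},
  {"tx": 0.003,"ty": 0,"tz": -0.0005,"roll": 0},
])

```text
clock: 7.25
tcp_pos: [0.6522, -0.054, 0.084]
tool_rot: [78.7, 89.9, -8.3]
contact_force: [2.5, 0.7, 8.5]
finger_gap: 0.01
```

```bash
python3 - <<'E'
from h import *
b=imaging.read_camera("side")[150:270,210:350]
cv2.imwrite("pics/g3.png",cv2.resize(b,None,fx=4,fy=4,interpolation=cv2.INTER_CUBIC)); s=monitor.sense(); print(s["tcp_pos"],s["contact_force"],s["finger_gap"])
E
```

```text
[ 0.65213516 -0.05403102  0.0840165 ] [2.92112839 0.39146531 8.2388559 ] 0.010027854625358297
```

View pics/g3.png

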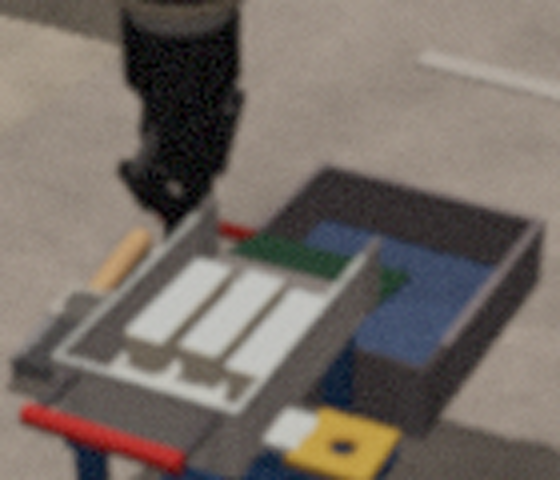

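The picture shows the gate lying down beyond the tray, just below the floor line. The upward reaction has risen to 8.5 N, so it is on its stop. Release, rise, and go over to the bar.

Request:
move_arm([
  {"tx": 0,"ty": 0,"tz": 0,"roll": 0},
  {"tx": 0,"ty": 0,"tz": 0,"roll": 0},
  {"tx": 0,"ty": 0,"tz": 0,"roll": 0},
  {"tx": 0,"ty": 0,"tz": 0,"roll": 0},
  {"tx": 0,"ty": 0,"tz": 0,"roll": 0},
], claw=0)

```text
clock: 7.8
tcp_pos: [0.6509, -0.0536, 0.0828]
tool_rot: [-92.5, 90.0, -179.4]
contact_force: [0.2, 1.3, 0.5]
finger_gap: 0.0811
```

Request:
move_arm([
  {"tx": -0.02,"ty": 0,"tz": 0,"roll": 0},
  {"tx": -0.055,"ty": 0,"tz": 0,"roll": 0},
  {"tx": -0.095,"ty": 0,"tz": 0,"roll": 0},
  {"tx": -0.135,"ty": 0,"tz": 0,"roll": 0},
  {"tx": -0.16,"ty": 0,"tz": 0,"roll": 0},
])

```text
clock: 8.3
tcp_pos: [0.6519, -0.0534, 0.2467]
tool_rot: [83.3, 89.8, -3.6]
contact_force: [-0.3, -0.4, -0.1]
finger_gap: 0.0857
```

Request:
move_arm([
  {"tx": 0,"ty": -0.01,"tz": -0.025,"roll": 0},
  {"tx": 0,"ty": -0.023,"tz": -0.06,"roll": 0},
  {"tx": 0,"ty": -0.037,"tz": -0.095,"roll": 0},
  {"tx": 0,"ty": -0.05,"tz": -0.13,"roll": 0},
  {"tx": 0,"ty": -0.063,"tz": -0.165,"roll": 0},
], claw=130)

```text
clock: 8.8
tcp_pos: [0.5787, 0.1091, 0.2432]
tool_rot: [-1.0, 90.0, -87.9]
contact_force: [-0.1, 0.1, -0.2]
finger_gap: 0.0419
```

Request:
move_arm([
  {"tx": 0,"ty": -0.014,"tz": -0.035,"roll": 0},
  {"tx": 0,"ty": -0.028,"tz": -0.07,"roll": 0},
  {"tx": 0,"ty": -0.042,"tz": -0.1,"roll": 0},
  {"tx": 0,"ty": -0.042,"tz": -0.109,"roll": 0},
  {"tx": 0,"ty": -0.042,"tz": -0.109,"roll": 0},
])

```text
clock: 9.3
tcp_pos: [0.5313, 0.2161, 0.2433]
tool_rot: [143.9, 90.0, 57.1]
contact_force: [-1.1, 0.2, 0.1]
finger_gap: 0.0419
```

```bash
python3 - <<'E'
from h import *
a=imaging.read_camera("top")[150:290,150:360]; b=imaging.read_camera("side")[170:310,190:350]
c=np.hstack([cv2.resize(x,None,fx=2.1,fy=2.1,interpolation=cv2.INTER_CUBIC) for x in(a,b)])
cv2.imwrite("pics/b1.png",c); s=monitor.sense(); print(s["tcp_pos"],s["contact_force"],s["finger_gap"],s["joint_positions"])
E
```

```text
[0.53246683 0.21325918 0.24297343] [0.32551784 0.18323582 0.22149747] 0.04210050290230018 [   1.63166616   12.58569925  -32.4323576    92.50637725    6.92358939
   76.93737133 -118.77467547]
```

View pics/b1.png

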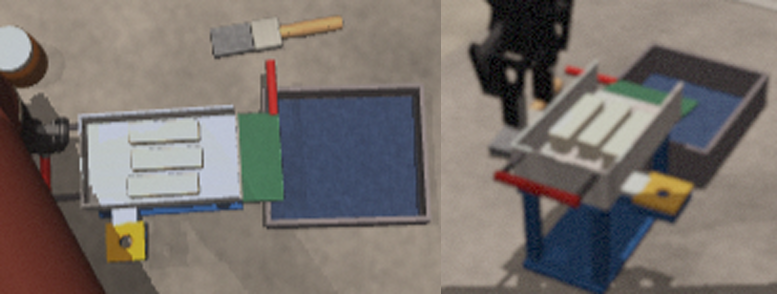

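The gate is open over the crate and the other things are undisturbed. The fingers are above the bar. Descend.

Request:
move_arm([
  {"tx": 0.02,"ty": 0,"tz": 0,"roll": 0},
  {"tx": 0.04,"ty": 0,"tz": 0,"roll": 0},
  {"tx": 0.055,"ty": 0,"tz": 0,"roll": 0},
  {"tx": 0.065,"ty": 0,"tz": 0,"roll": 0},
  {"tx": 0.07,"ty": 0,"tz": 0,"roll": 0},
])

```text
clock: 9.9
tcp_pos: [0.532, 0.2136, 0.1722]
tool_rot: [-70.8, 89.9, -157.8]
contact_force: [-0.7, 0.4, 0.1]
finger_gap: 0.0422
```

Request:
move_arm([
  {"tx": 0.01,"ty": 0,"tz": 0,"roll": 0},
  {"tx": 0.02,"ty": 0,"tz": 0,"roll": 0},
  {"tx": 0.028,"ty": 0,"tz": 0,"roll": 0},
  {"tx": 0.034,"ty": 0,"tz": 0,"roll": 0},
  {"tx": 0.034,"ty": 0,"tz": 0,"roll": 0},
])

```text
clock: 10.4
tcp_pos: [0.5314, 0.2143, 0.1382]
tool_rot: [-76.4, 89.9, -163.3]
contact_force: [0.2, -0.2, 0.5]
finger_gap: 0.042
```

Request:
move_arm([
  {"tx": 0,"ty": 0,"tz": 0,"roll": 0},
  {"tx": 0,"ty": 0,"tz": 0,"roll": 0},
  {"tx": 0,"ty": 0,"tz": 0,"roll": 0},
  {"tx": 0,"ty": 0,"tz": 0,"roll": 0},
  {"tx": 0,"ty": 0,"tz": 0,"roll": 0},
], claw=255)

```text
clock: 10.9
tcp_pos: [0.5323, 0.2132, 0.1397]
tool_rot: [12.5, 89.9, -74.6]
contact_force: [-1.7, -5.3, 3.5]
finger_gap: 0.0099
```

Request:
move_arm([
  {"tx": -0.0095,"ty": 0,"tz": 0.0017,"roll": 0},
  {"tx": -0.0189,"ty": 0,"tz": 0.0039,"roll": 0},
  {"tx": -0.0282,"ty": 0,"tz": 0.0065,"roll": 0},
  {"tx": -0.0373,"ty": 0,"tz": 0.0095,"roll": 0},
  {"tx": -0.0464,"ty": 0,"tz": 0.0128,"roll": 0},
])

```text
clock: 11.4
tcp_pos: [0.533, 0.2008, 0.1862]
tool_rot: [49.8, 90.0, -37.2]
contact_force: [4.5, -3.2, -7.3]
finger_gap: 0.0099
```

Request:
move_arm([
  {"tx": -0.0059,"ty": 0,"tz": 0.0025,"roll": 0},
  {"tx": -0.0118,"ty": 0,"tz": 0.0051,"roll": 0},
  {"tx": -0.0176,"ty": 0,"tz": 0.0078,"roll": 0},
  {"tx": -0.0233,"ty": 0,"tz": 0.0108,"roll": 0},
  {"tx": -0.029,"ty": 0,"tz": 0.0138,"roll": 0},
])

```text
clock: 11.9
tcp_pos: [0.5339, 0.1876, 0.2149]
tool_rot: [107.1, 89.9, 20.1]
contact_force: [6.1, -2.5, -6.7]
finger_gap: 0.0102
```

Request:
move_arm([
  {"tx": -0.0028,"ty": 0,"tz": 0.0016,"roll": 0},
  {"tx": -0.0055,"ty": 0,"tz": 0.0033,"roll": 0},
  {"tx": -0.0083,"ty": 0,"tz": 0.005,"roll": 0},
  {"tx": -0.011,"ty": 0,"tz": 0.0067,"roll": 0},
  {"tx": -0.0137,"ty": 0,"tz": 0.0084,"roll": 0},
])

```text
clock: 12.4
tcp_pos: [0.5344, 0.1797, 0.2286]
tool_rot: [117.3, 89.9, 30.3]
contact_force: [7.5, -0.9, -7.6]
finger_gap: 0.0102
```

Request:
move_arm([
  {"tx": -0.0026,"ty": 0,"tz": 0.0018,"roll": 0},
  {"tx": -0.0052,"ty": 0,"tz": 0.0037,"roll": 0},
  {"tx": -0.0078,"ty": 0,"tz": 0.0056,"roll": 0},
  {"tx": -0.0104,"ty": 0,"tz": 0.0075,"roll": 0},
  {"tx": -0.013,"ty": 0,"tz": 0.0094,"roll": 0},
])

```text
clock: 12.9
tcp_pos: [0.5351, 0.1707, 0.242]
tool_rot: [119.1, 89.8, 32.2]
contact_force: [5.9, 0.5, -5.9]
finger_gap: 0.0101
```

Request:
move_arm([
  {"tx": -0.0025,"ty": 0,"tz": 0.002,"roll": 0},
  {"tx": -0.005,"ty": 0,"tz": 0.004,"roll": 0},
  {"tx": -0.0074,"ty": 0,"tz": 0.0061,"roll": 0},
  {"tx": -0.0099,"ty": 0,"tz": 0.0081,"roll": 0},
  {"tx": -0.0124,"ty": 0,"tz": 0.0102,"roll": 0},
])

```text
clock: 13.4
tcp_pos: [0.5357, 0.1609, 0.2546]
tool_rot: [120.5, 89.8, 33.6]
contact_force: [8.0, 0.7, -4.4]
finger_gap: 0.0101
```

Request:
move_arm([
  {"tx": -0.0022,"ty": 0,"tz": 0.002,"roll": 0},
  {"tx": -0.0044,"ty": 0,"tz": 0.0041,"roll": 0},
  {"tx": -0.0066,"ty": 0,"tz": 0.0062,"roll": 0},
  {"tx": -0.0088,"ty": 0,"tz": 0.0082,"roll": 0},
  {"tx": -0.0088,"ty": 0,"tz": 0.0082,"roll": 0},
])

```text
clock: 13.9
tcp_pos: [0.5363, 0.1529, 0.2639]
tool_rot: [118.5, 89.8, 31.5]
contact_force: [7.1, 1.5, -1.6]
finger_gap: 0.0098
```

Request:
move_arm([
  {"tx": -0.0015,"ty": 0,"tz": 0.0015,"roll": 0},
  {"tx": -0.003,"ty": 0,"tz": 0.003,"roll": 0},
  {"tx": -0.0043,"ty": 0,"tz": 0.0043,"roll": 0},
  {"tx": -0.0043,"ty": 0,"tz": 0.0043,"roll": 0},
  {"tx": -0.0043,"ty": 0,"tz": 0.0043,"roll": 0},
])

```text
clock: 14.4
tcp_pos: [0.5366, 0.1489, 0.268]
tool_rot: [120.4, 89.8, 33.5]
contact_force: [7.5, 1.8, -2.4]
finger_gap: 0.0098
```

```bash
python3 - <<'E'
from h import *
a=imaging.read_camera("top")[150:290,150:360]; b=imaging.read_camera("side")[170:310,190:350]
c=np.hstack([cv2.resize(x,None,fx=2.1,fy=2.1,interpolation=cv2.INTER_CUBIC) for x in(a,b)])
cv2.imwrite("pics/t1.png",c); s=monitor.sense(); print(s["tcp_pos"],s["contact_force"],s["finger_gap"])
p=s["tcp_pos"]; d=p[:2]-np.array([.5443,-.0129]); x=d@[.0541,-.9985]; z=p[2]+.0187-.12; print("angle",np.degrees(np.arctan2(z,-x))-9.5, np.hypot(x,z))
E
```

```text
[0.53656184 0.1489114  0.26796283] [ 6.81015917  2.45951405 -2.42238055] 0.009676412782586649
angle 36.315058716333034 0.23241426593488354
```

View pics/t1.png

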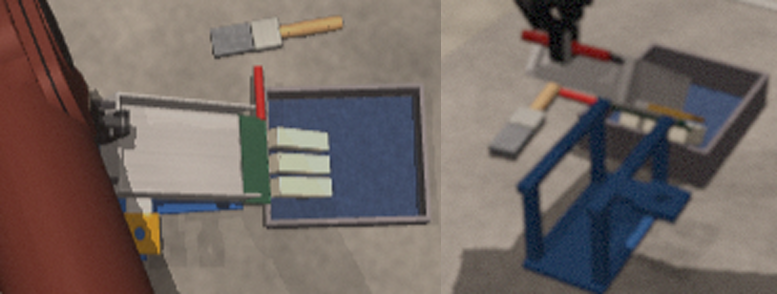

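The picture shows the tray empty, with three props in the crate at crop x 270–330. Check whether they lie flat or lean on the gate, by geometry.

```bash
python3 - <<'E'
from h import *
im=imaging.read_camera("top"); m=(im.min(2)>125)
sub=m[205:250,274:318]
for v in range(0,45,2): print(205+v,''.join('#' if k else '.' for k in sub[v]))
H=np.array([.5443,-.0129])
def hx(uv,z):
    d=onz("top",uv,z)[:2]-H; return (d@[.0541,-.9985]*1e3).round(1),(d@[.9985,.0541]*1e3).round(1)
for u in(279.5,281,306,307): print(u,[(z,hx((u,227),z)) for z in(.018,.03,.055,.07)])
E
```

```text
205 ............................................
207 ............................................
209 ............................................
211 ........###########.........................
213 ......#.########################............
215 ...#..#.########################............
217 ......##########################............
219 ..............###################...........
221 ............................................
223 ........################....................
225 ......###########################...........
227 .......##########################...........
229 .......##########################...........
231 ....#............################...........
233 ............................................
235 .........#########################..........
237 .........#########################..........
239 .......#.#########################..........
241 ........##########################..........
243 ............................................
245 ............................................
247 ............................................
249 ............................................
279.5 [(0.018, (np.float64(43.3), np.float64(11.3))), (0.03, (np.float64(43.2), np.float64(9.3))), (0.055, (np.float64(43.1), np.float64(5.1))), (0.07, (np.float64(43.0), np.float64(2.5)))]
281 [(0.018, (np.float64(47.4), np.float64(11.1))), (0.03, (np.float64(47.3), np.float64(9.1))), (0.055, (np.float64(47.1), np.float64(4.9))), (0.07, (np.float64(47.0), np.float64(2.3)))]
306 [(0.018, (np.float64(116.7), np.float64(7.7))), (0.03, (np.float64(116.0), np.float64(5.7))), (0.055, (np.float64(114.5), np.float64(1.6))), (0.07, (np.float64(113.6), np.float64(-0.9)))]
307 [(0.018, (np.float64(119.4), np.float64(7.6))), (0.03, (np.float64(118.7), np.float64(5.6))), (0.055, (np.float64(117.2), np.float64(1.4))), (0.07, (np.float64(116.3), np.float64(-1.1)))]
```

By geometry the props are tilted about 35°, front ends on the felt and rear ends on the crate's near rim. They are clear of the tray and the gate tip. Lowering the tray gently along the same arc.

Request:
move_arm([
  {"tx": 0.0026,"ty": 0,"tz": -0.0026,"roll": 0},
  {"tx": 0.0052,"ty": 0,"tz": -0.0051,"roll": 0},
  {"tx": 0.0079,"ty": 0,"tz": -0.0076,"roll": 0},
  {"tx": 0.0105,"ty": 0,"tz": -0.0101,"roll": 0},
  {"tx": 0.0131,"ty": 0,"tz": -0.0125,"roll": 0},
])

```text
clock: 15.05
tcp_pos: [0.5357, 0.161, 0.2547]
tool_rot: [112.2, 89.8, 25.2]
contact_force: [6.3, 1.0, -1.0]
finger_gap: 0.0095
```

Request:
move_arm([
  {"tx": 0.0025,"ty": 0,"tz": -0.0021,"roll": 0},
  {"tx": 0.005,"ty": 0,"tz": -0.0042,"roll": 0},
  {"tx": 0.0075,"ty": 0,"tz": -0.0062,"roll": 0},
  {"tx": 0.0099,"ty": 0,"tz": -0.0082,"roll": 0},
  {"tx": 0.0124,"ty": 0,"tz": -0.0102,"roll": 0},
])

```text
clock: 15.55
tcp_pos: [0.535, 0.1709, 0.2424]
tool_rot: [107.8, 89.8, 20.8]
contact_force: [1.0, 5.8, 2.8]
finger_gap: 0.0095
```

Request:
move_arm([
  {"tx": 0.0053,"ty": 0,"tz": -0.0039,"roll": 0},
  {"tx": 0.0106,"ty": 0,"tz": -0.0077,"roll": 0},
  {"tx": 0.016,"ty": 0,"tz": -0.0113,"roll": 0},
  {"tx": 0.0213,"ty": 0,"tz": -0.0147,"roll": 0},
  {"tx": 0.0267,"ty": 0,"tz": -0.0178,"roll": 0},
])

```text
clock: 16.05
tcp_pos: [0.5338, 0.1889, 0.2147]
tool_rot: [117.2, 89.9, 30.3]
contact_force: [5.3, 0.9, 0.1]
finger_gap: 0.0097
```

Request:
move_arm([
  {"tx": 0.0057,"ty": 0,"tz": -0.003,"roll": 0},
  {"tx": 0.0114,"ty": 0,"tz": -0.006,"roll": 0},
  {"tx": 0.0172,"ty": 0,"tz": -0.0087,"roll": 0},
  {"tx": 0.0231,"ty": 0,"tz": -0.0113,"roll": 0},
  {"tx": 0.029,"ty": 0,"tz": -0.0138,"roll": 0},
])

```text
clock: 16.55
tcp_pos: [0.5328, 0.2024, 0.1854]
tool_rot: [124.6, 89.9, 37.7]
contact_force: [5.2, 0.8, -1.5]
finger_gap: 0.0097
```

Request:
move_arm([
  {"tx": 0.0045,"ty": 0,"tz": -0.0017,"roll": 0},
  {"tx": 0.0091,"ty": 0,"tz": -0.0033,"roll": 0},
  {"tx": 0.0137,"ty": 0,"tz": -0.0048,"roll": 0},
  {"tx": 0.0182,"ty": 0,"tz": -0.0063,"roll": 0},
  {"tx": 0.0228,"ty": 0,"tz": -0.0076,"roll": 0},
])

```text
clock: 17.05
tcp_pos: [0.5323, 0.2094, 0.1625]
tool_rot: [86.0, 90.0, -1.0]
contact_force: [4.7, -0.3, -0.8]
finger_gap: 0.0096
```

Request:
move_arm([
  {"tx": 0.0047,"ty": 0,"tz": -0.0013,"roll": 0},
  {"tx": 0.0094,"ty": 0,"tz": -0.0025,"roll": 0},
  {"tx": 0.0141,"ty": 0,"tz": -0.0035,"roll": 0},
  {"tx": 0.0188,"ty": 0,"tz": -0.0044,"roll": 0},
  {"tx": 0.0226,"ty": 0,"tz": -0.005,"roll": 0},
])

```text
clock: 17.55
tcp_pos: [0.5323, 0.2133, 0.1444]
tool_rot: [23.0, 89.8, -64.0]
contact_force: [-23.7, -19.7, 71.4]
finger_gap: 0.0099
```

```bash
python3 - <<'E'
from h import *
im=imaging.read_camera("top"); m=(im.min(2)>125)
sub=m[205:250,274:318]
for v in range(0,45,3): print(205+v,''.join('#' if k else '.' for k in sub[v]))
s=monitor.sense(); print(s["tcp_pos"],s["contact_force"],s["finger_gap"],s["clock"])
E
```

```text
205 ............................................
208 ............................................
211 ..........#########.........................
214 ..........######################............
217 ..........######################............
220 ........................#########...........
223 ..........##############....................
226 ..........#######################...........
229 ...........######################...........
232 ............................................
235 ...........#######################..........
238 ...........#######################..........
241 ...........#######################..........
244 ............................................
247 ............................................
[0.53216606 0.21329992 0.14468363] [-14.50656852 -12.68847957  41.9401118 ] 0.009896408587587387 17.6
```

An unexpected 42 N upward reaction, with TCP z 5 mm above the grip height. Ease off and look.

Request:
move_arm([
  {"tx": -0.001,"ty": 0,"tz": 0,"roll": 0},
  {"tx": -0.002,"ty": 0,"tz": 0,"roll": 0},
  {"tx": -0.003,"ty": 0,"tz": 0,"roll": 0},
  {"tx": -0.003,"ty": 0,"tz": 0,"roll": 0},
  {"tx": -0.003,"ty": 0,"tz": 0,"roll": 0},
])

```text
clock: 18.1
tcp_pos: [0.5321, 0.2133, 0.145]
tool_rot: [20.1, 89.9, -66.9]
contact_force: [-4.4, -7.6, 18.8]
finger_gap: 0.0095
```

```bash
python3 - <<'E'
from h import *
a=imaging.read_camera("top")[190:290,150:290]; b=imaging.read_camera("side")[180:310,200:350]
a=cv2.resize(a,None,fx=2.7,fy=2.7,interpolation=cv2.INTER_CUBIC);b=cv2.resize(b,None,fx=2.7,fy=2.7,interpolation=cv2.INTER_CUBIC)
a=np.vstack([a,np.zeros((b.shape[0]-a.shape[0],a.shape[1],3),np.uint8)])
cv2.imwrite("pics/l1.png",np.hstack([a,b])); s=monitor.sense(); print(s["tcp_pos"],s["contact_force"],s["torque"],s["finger_gap"])
E
```

```text
[0.53206685 0.21319274 0.1449332 ] [-3.9728033  -7.604826   18.65068525] [-1.48375971  0.89922914  0.13972051] 0.00953265482168094
```

View pics/l1.png

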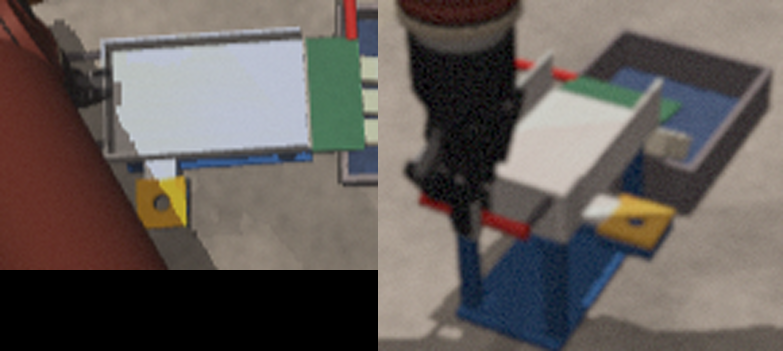

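The lug hole in the side view is at (637,220), where the initial level position predicts it. So the tray is level and the bar had merely slid 5 mm in the grip. Release, rise, and go to the pin.

Request:
move_arm([
  {"tx": -0.001,"ty": 0,"tz": 0,"roll": 0},
  {"tx": -0.002,"ty": 0,"tz": 0,"roll": 0},
  {"tx": -0.002,"ty": 0,"tz": 0,"roll": 0},
  {"tx": -0.002,"ty": 0,"tz": 0,"roll": 0},
  {"tx": -0.002,"ty": 0,"tz": 0,"roll": 0},
])

```text
clock: 18.7
tcp_pos: [0.532, 0.2132, 0.1452]
tool_rot: [-14.3, 89.9, -101.3]
contact_force: [1.6, -4.0, 4.1]
finger_gap: 0.0101
```

Request:
move_arm([
  {"tx": 0,"ty": 0,"tz": 0,"roll": 0},
  {"tx": 0,"ty": 0,"tz": 0,"roll": 0},
  {"tx": 0,"ty": 0,"tz": 0,"roll": 0},
  {"tx": 0,"ty": 0,"tz": 0,"roll": 0},
  {"tx": 0,"ty": 0,"tz": 0,"roll": 0},
], claw=130)

```text
clock: 19.2
tcp_pos: [0.5317, 0.2145, 0.145]
tool_rot: [-109.0, 90.0, 164.0]
contact_force: [-1.1, -0.5, 0.4]
finger_gap: 0.0418
```

Request:
move_arm([
  {"tx": -0.01,"ty": 0,"tz": 0,"roll": 0},
  {"tx": -0.03,"ty": 0,"tz": 0,"roll": 0},
  {"tx": -0.055,"ty": 0,"tz": 0,"roll": 0},
  {"tx": -0.08,"ty": 0,"tz": 0,"roll": 0},
  {"tx": -0.095,"ty": 0,"tz": 0,"roll": 0},
])

```text
clock: 19.7
tcp_pos: [0.5325, 0.2148, 0.2429]
tool_rot: [108.1, 89.8, 21.2]
contact_force: [-0.0, 0.3, -0.3]
finger_gap: 0.0422
```

Request:
move_arm([
  {"tx": 0,"ty": -0.005,"tz": -0.035,"roll": 0},
  {"tx": 0,"ty": -0.01,"tz": -0.075,"roll": 0},
  {"tx": 0,"ty": -0.015,"tz": -0.115,"roll": 0},
  {"tx": 0,"ty": -0.02,"tz": -0.155,"roll": 0},
  {"tx": 0,"ty": -0.025,"tz": -0.194,"roll": 0},
])

```text
clock: 20.2
tcp_pos: [0.4963, 0.4082, 0.2404]
tool_rot: [127.9, 90.0, 40.9]
contact_force: [0.9, 0.1, -0.3]
finger_gap: 0.0417
```

Request:
move_arm([
  {"tx": 0,"ty": 0,"tz": 0,"roll": 0},
  {"tx": 0,"ty": 0,"tz": 0,"roll": 0},
  {"tx": 0.02,"ty": 0,"tz": 0,"roll": 0},
  {"tx": 0.04,"ty": 0,"tz": 0,"roll": 0},
  {"tx": 0.05,"ty": 0,"tz": 0,"roll": 0},
])

```text
clock: 20.7
tcp_pos: [0.4972, 0.4046, 0.1885]
tool_rot: [-30.1, 89.9, -117.2]
contact_force: [-0.0, -0.8, -0.6]
finger_gap: 0.042
```

```bash
python3 - <<'E'
from h import *
a=imaging.read_camera("top")[200:290,70:230]; b=imaging.read_camera("side")[250:400,130:310]
a=cv2.resize(a,None,fx=2.3,fy=2.3,interpolation=cv2.INTER_CUBIC);b=cv2.resize(b,None,fx=2.3,fy=2.3,interpolation=cv2.INTER_CUBIC)
a=np.vstack([a,np.zeros((b.shape[0]-a.shape[0],a.shape[1],3),np.uint8)])
cv2.imwrite("pics/p1.png",np.hstack([a,b])); s=monitor.sense(); print(s["tcp_pos"],s["joint_positions"],s["finger_gap"])
S=lambda u,v:((u+.5)/2.7-.5+140,(v+.5)/2.7-.5+180)
t=s["tcp_pos"]; print("tcp px in side",proj("side",t)," knob top initially",S(138,441))
E
```

```text
[0.49685214 0.40493381 0.18877325] [ -15.54640336   23.66298463  -36.33490559   86.76996599   14.29530389
   74.41762419 -140.52340685] 0.04219638402262547
tcp px in side [[185.14301413 314.33777734]]  knob top initially (190.7962962962963, 343.0185185185185)
```

Request:
move_arm([
  {"tx": 0.015,"ty": 0,"tz": 0,"roll": 0},
  {"tx": 0.03,"ty": 0,"tz": 0,"roll": 0},
  {"tx": 0.045,"ty": 0,"tz": 0,"roll": 0},
  {"tx": 0.055,"ty": 0,"tz": 0,"roll": 0},
  {"tx": 0.065,"ty": 0,"tz": 0,"roll": 0},
])

```text
clock: 21.3
tcp_pos: [0.4965, 0.4065, 0.1239]
tool_rot: [-61.7, 90.0, -148.7]
contact_force: [0.1, -0.1, 0.2]
finger_gap: 0.0418
```

Request:
move_arm([
  {"tx": 0.012,"ty": 0,"tz": 0,"roll": 0},
  {"tx": 0.024,"ty": 0,"tz": 0,"roll": 0},
  {"tx": 0.034,"ty": 0,"tz": 0,"roll": 0},
  {"tx": 0.043,"ty": 0,"tz": 0,"roll": 0},
  {"tx": 0.043,"ty": 0,"tz": 0,"roll": 0},
])

```text
clock: 21.8
tcp_pos: [0.4961, 0.4061, 0.0806]
tool_rot: [-56.9, 89.9, -143.9]
contact_force: [-0.4, -0.0, -0.0]
finger_gap: 0.0423
```

Request:
move_arm([
  {"tx": 0,"ty": 0,"tz": 0,"roll": 0},
  {"tx": 0,"ty": 0,"tz": 0,"roll": 0},
  {"tx": 0,"ty": 0,"tz": 0,"roll": 0},
  {"tx": 0,"ty": 0,"tz": 0,"roll": 0},
  {"tx": 0,"ty": 0,"tz": 0,"roll": 0},
], claw=255)

```text
clock: 22.3
tcp_pos: [0.4969, 0.4069, 0.0827]
tool_rot: [127.2, 90.0, 40.2]
contact_force: [0.4, -0.8, 2.5]
finger_gap: 0.0209
```

```bash
python3 - <<'E'
from h import *
s=monitor.sense(); print(s["tcp_pos"],s["joint_positions"],s["finger_gap"],s["contact_force"])
E
```

```text
[0.49688624 0.40693073 0.08266264] [ -16.76705844   28.85310148  -34.78437699   93.02629704   17.88807414
   63.72010925 -143.16936811] 0.020942133730224518 [ 0.41117148 -0.84638366  2.53703307]
```

Gripped (20.9 mm). Lift and carry to above the lug.

Request:
move_arm([
  {"tx": -0.01,"ty": 0,"tz": 0,"roll": 0},
  {"tx": -0.03,"ty": 0,"tz": 0,"roll": 0},
  {"tx": -0.055,"ty": 0,"tz": 0,"roll": 0},
  {"tx": -0.08,"ty": 0,"tz": 0,"roll": 0},
  {"tx": -0.1,"ty": 0,"tz": 0,"roll": 0},
])

```text
clock: 22.8
tcp_pos: [0.4967, 0.4069, 0.1843]
tool_rot: [127.7, 89.9, 40.8]
contact_force: [0.4, -0.0, 0.0]
finger_gap: 0.0206
```

Request:
move_arm([
  {"tx": -0.02,"ty": 0,"tz": 0,"roll": 0},
  {"tx": -0.045,"ty": 0,"tz": 0,"roll": 0},
  {"tx": -0.065,"ty": 0,"tz": 0,"roll": 0},
  {"tx": -0.08,"ty": 0,"tz": 0,"roll": 0},
  {"tx": -0.08,"ty": 0,"tz": 0,"roll": 0},
])

```text
clock: 23.3
tcp_pos: [0.4971, 0.4074, 0.2647]
tool_rot: [126.1, 89.8, 39.1]
contact_force: [0.1, 0.7, -1.1]
finger_gap: 0.0206
```

Request:
move_arm([
  {"tx": 0,"ty": -0.007,"tz": 0.025,"roll": 0},
  {"tx": 0,"ty": -0.014,"tz": 0.055,"roll": 0},
  {"tx": 0,"ty": -0.021,"tz": 0.085,"roll": 0},
  {"tx": 0,"ty": -0.028,"tz": 0.115,"roll": 0},
  {"tx": 0,"ty": -0.035,"tz": 0.145,"roll": 0},
])

```text
clock: 23.8
tcp_pos: [0.4687, 0.2584, 0.2609]
tool_rot: [-68.4, 89.9, -155.4]
contact_force: [0.4, 0.6, -0.7]
finger_gap: 0.0206
```

Request:
move_arm([
  {"tx": 0,"ty": -0.007,"tz": 0.03,"roll": 0},
  {"tx": 0,"ty": -0.015,"tz": 0.06,"roll": 0},
  {"tx": 0,"ty": -0.023,"tz": 0.09,"roll": 0},
  {"tx": 0,"ty": -0.03,"tz": 0.12,"roll": 0},
  {"tx": 0,"ty": -0.035,"tz": 0.137,"roll": 0},
])

```text
clock: 24.3
tcp_pos: [0.4409, 0.1185, 0.2611]
tool_rot: [-57.7, 89.9, -144.8]
contact_force: [0.4, -1.4, -0.8]
finger_gap: 0.0205
```

Request:
move_arm([
  {"tx": 0.02,"ty": 0,"tz": 0,"roll": 0},
  {"tx": 0.03,"ty": 0,"tz": 0,"roll": 0},
  {"tx": 0.04,"ty": 0,"tz": 0,"roll": 0},
  {"tx": 0.05,"ty": 0,"tz": 0,"roll": 0},
  {"tx": 0.05,"ty": 0,"tz": 0,"roll": 0},
])

```text
clock: 24.8
tcp_pos: [0.4409, 0.1216, 0.2106]
tool_rot: [-88.0, 89.9, -174.9]
contact_force: [0.1, 0.5, -0.5]
finger_gap: 0.0204
```

```bash
python3 - <<'E'
from h import *
a=imaging.read_camera("top")[230:290,170:250]; b=imaging.read_camera("side")[200:290,250:340]
a=cv2.resize(a,None,fx=4.5,fy=4.5,interpolation=cv2.INTER_CUBIC);b=cv2.resize(b,None,fx=4.8,fy=4.8,interpolation=cv2.INTER_CUBIC)
a=np.vstack([a,np.zeros((b.shape[0]-a.shape[0],a.shape[1],3),np.uint8)])
cv2.imwrite("pics/p2.png",np.hstack([a,b])); s=monitor.sense(); print(s["tcp_pos"],s["contact_force"],s["finger_gap"],s["clock"])
t=s["tcp_pos"]
for n,z in(("collar",-.0167),("tip",-.0727)):
    u=proj("side",t+[0,0,z])[0]; print(n,u,(u-[250,200]+.5)*4.8-.5+[360,0])
E
```

```text
[0.44166002 0.12174003 0.2120925 ] [-0.66520465  0.74266108 -1.35664239] 0.02024116695003707 24.9
collar [296.39740479 234.50517774] [584.60754301 167.52485317]
tip [295.69107337 256.22327612] [581.21715219 271.77172538]
```

View pics/p2.png

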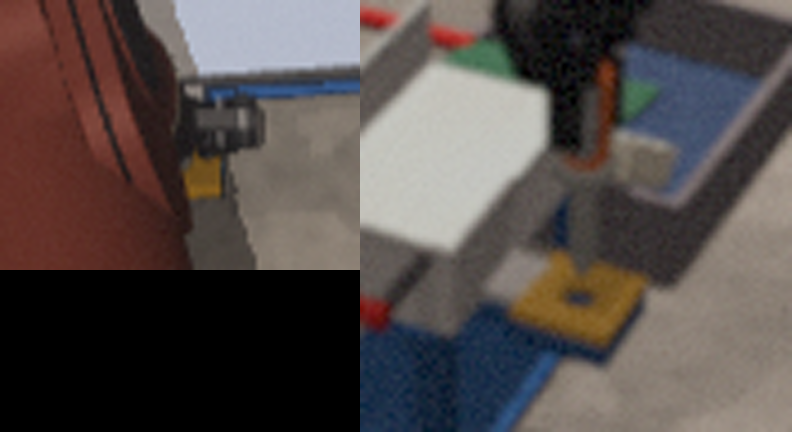

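The pin tip is at crop (582,275), and dropping 13 mm brings it to (580,297), exactly on the hole at (580,297). Descend carefully.

Request:
move_arm([
  {"tx": 0.005,"ty": 0,"tz": 0,"roll": 0},
  {"tx": 0.01,"ty": 0,"tz": 0,"roll": 0},
  {"tx": 0.014,"ty": 0,"tz": 0,"roll": 0},
  {"tx": 0.018,"ty": 0,"tz": 0,"roll": 0},
  {"tx": 0.018,"ty": 0,"tz": 0,"roll": 0},
])

```text
clock: 25.4
tcp_pos: [0.4414, 0.1213, 0.1935]
tool_rot: [-87.1, 89.9, -174.1]
contact_force: [0.1, 0.6, -0.4]
finger_gap: 0.0204
```

Request:
move_arm([
  {"tx": 0.002,"ty": 0,"tz": 0,"roll": 0},
  {"tx": 0.004,"ty": 0,"tz": 0,"roll": 0},
  {"tx": 0.006,"ty": 0,"tz": 0,"roll": 0},
  {"tx": 0.008,"ty": 0,"tz": 0,"roll": 0},
  {"tx": 0.008,"ty": 0,"tz": 0,"roll": 0},
])

```text
clock: 25.9
tcp_pos: [0.4417, 0.1213, 0.1859]
tool_rot: [-61.4, 90.0, -148.4]
contact_force: [0.8, -0.0, -1.2]
finger_gap: 0.0206
```

The tip is through the upper lug with no force. Continue.

Request:
move_arm([
  {"tx": 0.003,"ty": 0,"tz": 0,"roll": 0},
  {"tx": 0.006,"ty": 0,"tz": 0,"roll": 0},
  {"tx": 0.009,"ty": 0,"tz": 0,"roll": 0},
  {"tx": 0.012,"ty": 0,"tz": 0,"roll": 0},
  {"tx": 0.014,"ty": 0,"tz": 0,"roll": 0},
])

```text
clock: 26.4
tcp_pos: [0.4417, 0.1213, 0.1718]
tool_rot: [-14.2, 90.0, -101.2]
contact_force: [0.3, -1.9, -0.9]
finger_gap: 0.0209
```

Request:
move_arm([
  {"tx": 0.005,"ty": 0,"tz": 0,"roll": 0},
  {"tx": 0.01,"ty": 0,"tz": 0,"roll": 0},
  {"tx": 0.015,"ty": 0,"tz": 0,"roll": 0},
  {"tx": 0.02,"ty": 0,"tz": 0,"roll": 0},
  {"tx": 0.024,"ty": 0,"tz": 0,"roll": 0},
])

```text
clock: 26.9
tcp_pos: [0.4417, 0.1212, 0.1476]
tool_rot: [-45.8, 90.0, -132.8]
contact_force: [1.0, -2.1, 1.0]
finger_gap: 0.0205
```

Request:
move_arm([
  {"tx": 0.001,"ty": 0,"tz": 0,"roll": 0},
  {"tx": 0.002,"ty": 0,"tz": 0,"roll": 0},
  {"tx": 0.003,"ty": 0,"tz": 0,"roll": 0},
  {"tx": 0.004,"ty": 0,"tz": 0,"roll": 0},
  {"tx": 0.004,"ty": 0,"tz": 0,"roll": 0},
])

```text
clock: 27.4
tcp_pos: [0.4418, 0.1214, 0.1441]
tool_rot: [100.4, 90.0, 13.4]
contact_force: [1.3, -2.2, -1.5]
finger_gap: 0.0208
```

Request:
move_arm([
  {"tx": 0.001,"ty": 0,"tz": 0,"roll": 0},
  {"tx": 0.0015,"ty": 0,"tz": 0,"roll": 0},
  {"tx": 0.002,"ty": 0,"tz": 0,"roll": 0},
  {"tx": 0.0025,"ty": 0,"tz": 0,"roll": 0},
  {"tx": 0.0025,"ty": 0,"tz": 0,"roll": 0},
])

```text
clock: 27.9
tcp_pos: [0.442, 0.1214, 0.1425]
tool_rot: [67.8, 90.0, -19.2]
contact_force: [-1.4, -3.7, 9.9]
finger_gap: 0.0204
```

Contact at TCP z 0.1425, against a predicted home height of 0.1427, with about 10 N. Release and withdraw.

Request:
move_arm([
  {"tx": 0,"ty": 0,"tz": 0,"roll": 0},
  {"tx": 0,"ty": 0,"tz": 0,"roll": 0},
  {"tx": 0,"ty": 0,"tz": 0,"roll": 0},
  {"tx": 0,"ty": 0,"tz": 0,"roll": 0},
  {"tx": 0,"ty": 0,"tz": 0,"roll": 0},
], claw=130)

```text
clock: 28.4
tcp_pos: [0.4416, 0.1215, 0.1415]
tool_rot: [-122.9, 90.0, 150.1]
contact_force: [-0.8, 0.2, -0.6]
finger_gap: 0.0419
```

Request:
move_arm([
  {"tx": -0.01,"ty": 0,"tz": 0,"roll": 0},
  {"tx": -0.03,"ty": 0,"tz": 0,"roll": 0},
  {"tx": -0.06,"ty": 0,"tz": 0,"roll": 0},
  {"tx": -0.1,"ty": 0,"tz": 0,"roll": 0},
  {"tx": -0.14,"ty": 0,"tz": 0,"roll": 0},
])

```text
clock: 28.9
tcp_pos: [0.4412, 0.1214, 0.2837]
tool_rot: [-157.0, 90.0, 116.0]
contact_force: [0.7, 0.1, -0.5]
finger_gap: 0.0414
```

Request:
move_arm([
  {"tx": 0,"ty": 0,"tz": 0.03,"roll": 0},
  {"tx": 0,"ty": 0,"tz": 0.06,"roll": 0},
  {"tx": 0,"ty": 0,"tz": 0.1,"roll": 0},
  {"tx": 0,"ty": 0,"tz": 0.14,"roll": 0},
  {"tx": 0,"ty": 0,"tz": 0.18,"roll": 0},
])

```text
clock: 29.4
tcp_pos: [0.4511, -0.0598, 0.2826]
tool_rot: [83.0, 89.9, -4.0]
contact_force: [1.7, -0.3, 0.2]
finger_gap: 0.0422
```

Request:
move_arm([
  {"tx": 0,"ty": 0,"tz": 0.04,"roll": 0},
  {"tx": 0,"ty": 0,"tz": 0.08,"roll": 0},
  {"tx": 0,"ty": 0,"tz": 0.12,"roll": 0},
  {"tx": 0,"ty": 0,"tz": 0.16,"roll": 0},
  {"tx": 0,"ty": 0,"tz": 0.2,"roll": 0},
])

```text
clock: 29.9
tcp_pos: [0.4617, -0.2597, 0.2826]
tool_rot: [75.0, 89.9, -11.9]
contact_force: [0.5, 0.6, 0.1]
finger_gap: 0.0414
```

```bash
python3 - <<'E'
from h import *
a=imaging.read_camera("top")[150:300,90:360]; b=imaging.read_camera("side")[180:310,190:350]
a=cv2.resize(a,None,fx=2.4,fy=2.4,interpolation=cv2.INTER_CUBIC)[:, :]; b=cv2.resize(b,None,fx=2.77,fy=2.77,interpolation=cv2.INTER_CUBIC)[:360]
h=max(a.shape[0],b.shape[0]); c=np.zeros((h,a.shape[1],3),np.uint8)
a=cv2.resize(a,(460,256)); b=cv2.resize(b,(340,276)); c=np.zeros((276,800,3),np.uint8); c[:256,:460]=a; c[:,460:]=b
cv2.imwrite("pics/f.png",c); print(monitor.sense()["tcp_pos"],monitor.sense()["clock"])
H=np.array([.5443,-.0129,.12]);X=H+[0]*3
for nm,z in(("knob top",.176),("collar top",.132)): print(nm,proj("side",[.4418,.1213,z]))
E
```

```text
[ 0.460405   -0.26377521  0.28179779] 30.0
knob top [[296.18898167 242.05974639]]
collar top [[295.64080227 258.85051686]]
```

View pics/f.png

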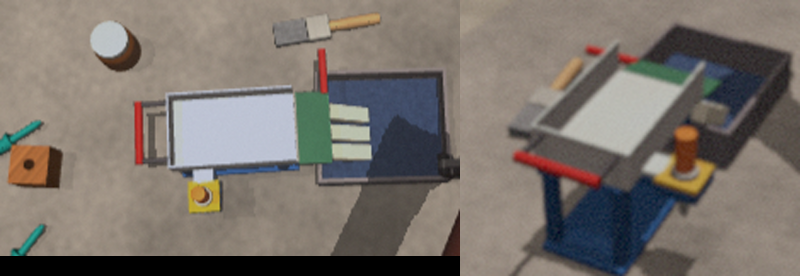

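The pin is home, the gate down, and the props in the crate. But both turquoise look-alikes now lie on their sides: (20,137) and (28,240) in the crop. My image budget is spent, so I check numerically in the saved frames when that happened.

```bash
python3 - <<'E'
from h import *
def turq(im):
    h=cv2.cvtColor(im,cv2.COLOR_BGR2HSV); m=cv2.inRange(h,(78,110,50),(98,255,255))
    n,l,st,c=cv2.connectedComponentsWithStats(m); return [(st[i].tolist(),c[i].round(1).tolist()) for i in range(1,n) if st[i][4]>15]
for f in("top0","side0"): print(f,turq(cv2.imread(f"pics/{f}.png")))
p=cv2.imread("pics/p1.png"); print("p1 (top off 70,200; side off x=368 ->130,250; scale 2.3)",turq(p))
for n in("top","side"): print("now",n,turq(imaging.read_camera(n)))
E
```

```text
top0 [([105, 208, 9, 8, 51], [108.6, 211.6]), ([110, 210, 10, 10, 39], [115.9, 215.7]), ([105, 271, 15, 10, 90], [111.9, 275.0])]
side0 [([154, 322, 15, 40, 279], [161.2, 337.9]), ([230, 354, 14, 40, 326], [236.1, 370.2])]
p1 (top off 70,200; side off x=368 ->130,250; scale 2.3) [([74, 48, 27, 20, 229], [86.7, 56.9]), ([420, 264, 31, 81, 1309], [436.5, 314.5]), ([622, 338, 10, 7, 46], [626.0, 341.7])]
now top [([79, 221, 35, 23, 208], [93.9, 232.9]), ([88, 282, 28, 33, 234], [100.1, 300.1])]
now side [([151, 364, 15, 53, 419], [158.3, 394.6]), ([241, 397, 13, 23, 126], [245.7, 409.2])]
```

By the saved frame both were already down, in the same place, before my gripper descended anywhere near them. They had stood balanced on their tips. The arm stayed well above and clear of them and showed no contact force. As instructed I leave them alone. The knob top is at crop (685,131), exactly where the home position predicts. Handing in.

```bash
python3 -c "
from bench import ticket,monitor
print(ticket.hand_in(), monitor.sense()['clock'])"
```

```text
the job is handed in; nothing more can be done
the job is handed in; nothing more can be done
```

The job is done and handed in at about 30 s on the robot's clock. One thing is not as it was at the start: both turquoise look-alikes on the bench have tipped over.

- **Gate:** I held the stub and guided the gate down to its stop. It was still lowered in the last picture.
- **Tray and props:** I tipped the tray to about 36° and all three props slid out into the crate. They are not lying flat. By my estimate they lean at about 35°, front ends on the felt and rear ends on the crate's near rim, clear of the gate.
- **Lowering the tray:** I eased it back to level along the same arc. The bar slipped about 5 mm in the grip, so at touchdown I pressed the tray onto the stand with a wrist force of up to about 75 N. I eased that off before letting go.
- **Lock pin:** It went through both lugs almost without force. It seated at TCP height 0.1425 m against a predicted 0.1427 m, and the last picture shows the knob where the home position predicts.
- **Crate and other things:** The crate, jar and brush looked undisturbed. I made no separate check of the mould.
- **Look-alikes:** A frame saved before the gripper went down to the pin already shows them down in the same places. The arm had stayed well clear and the readings showed no contact. I think they fell by themselves, but I cannot prove it, and I left them where they lay.

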